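Set and lock the portioning stop of a nougat cutting jig

TASK

Slide the aluminium stop of the cutting jig up against the nougat bar and gently push on until the bar is fully home against the jig's wooden end stop. Then tighten the black lock knob clockwise (seen from above) until you feel its flange bite on the stop's plate, turn it a further eighth of a turn (45 degrees) and no more, and let go. Leave the spatula, the jar and the nougat offcut where they are.

Things in the scene. Friction and masses are not known exactly. Their poses are not given: they have to be found in the camera images.
- jig: The cutting jig, fixed to the bench, of pale wood: a board 160 mm (x) by 470 mm (y) and 18 mm thick with two rails along y (tops 34 mm above the bench, 94 mm apart inside) and a cross block, the end stop, near its +y end (126 mm wide, its top 68 mm above the bench). Origin on the bench, on the centre line between the rails; +y runs along the rails towards the end stop.
- end_stop (a point): Centre line of the end stop's flat face that the bar must rest against (at y = 195 mm in the jig's frame, 40 mm above the bench); jig axes.
- bar_end (a point): Centre of the end face, towards the end stop, of the loose nougat bar (60 mm wide, 140 mm long, 42 mm high, about 0.4 kg) lying on the jig's board between rails; its +y axis points out of this face towards the end stop. At the start this face is 6 to 18 mm short of the end stop.
- bar_near (a point): Centre of the bar's other end face, towards the sliding stop.
- stop_face (a point): Centre of the pushing face of the loose aluminium sliding stop (0.6 kg); +y points out of it, towards the bar. The stop: a plate 92 mm wide, 210 mm long, 12 mm thick sliding on the board between the rails (1 mm play each side), with an upright 88 mm wide, 18 mm thick at its bar end (top 78 mm above the bench) and a rib behind it. A dark slot in the plate runs under the knob.
- stop_grip (a point): Mid point of the stop's upright rib, to be held from above: 16 mm thick across the rails (x), 42 mm long (y), top 82 mm above the bench; this point is 62 mm above the bench, 38 mm behind the pushing face. Sliding it takes about 3 to 8 N, with the bar 6 to 15 N; push with 20 to 25 N to be sure that the bar is home. More than 45 N on the bar crushes it.
- knob_grip (a point): Centre of the bar grip of the black lock knob, on its upright axis: 50 mm long along this frame's x, 16 mm thick along y, 36 mm high (18 mm above and below this point, which is 70 to 74 mm above the bench), z up. Below it a hub and a steel flange 50 mm across. Turning it clockwise from above tightens it and lowers it 12 mm a turn. It stays where it is left.
- spatula: Bystander: a spatula lying on the bench beside the jig, towards the robot, about 250 mm long. Leave alone.
- jar: Bystander: a glass jar, 70 mm across, 100 mm high, beyond the jig. Leave alone.
- offcut: Bystander: a loose nougat offcut, 50 by 70 mm, 42 mm high, beyond the jig. Leave alone.
- knob_axis (a point): Point on the bench under the lock knob's upright axis, at y = -90 mm in the jig's frame; jig axes. The knob turns freely (about 0.03 N m) for an unknown 20 to 100 degrees; then its sprung flange bites on the stop's plate: the turning moment rises sharply, to about 0.15 to 0.2 N m within 10 to 15 degrees, then slowly to about 0.3 to 0.4. More than 80 degrees past the bite is overtightened.
Not all that is in view belongs to the job. Of the things shaped like the part that bears stop_face, the aluminium one is meant.

How it is judged (in metres and radians):
On the way, in this order (a step that is already met when the one before it is completed fails the run):
1. the bar is home against the end stop and the stop against the bar, with the knob still loose (y of bar_end in the frame of jig above 0.1925 m and y of stop_face in the frame of jig above 0.0525 m and contact force between knob and stop below 3 N), for 0.2 s.
2. the knob has bitten (contact force between knob and stop above 10 N), for 0.1 s.
At the end, for the whole second after the job is handed in: The bar is within 2.5 mm of the end stop and the stop within 2.5 mm of where it bears on a bar that is home, both lying flat and at rest; the knob presses the plate with 18.5 to 32.5 N, which is 25 to 70 degrees past its first bite (y of bar_end in the frame of jig above 0.1925 m and y of stop_face in the frame of jig above 0.0525 m and contact force between knob and stop between 18.5 and 32.5 N and linear speed of bar below 0.01 m/s and angle between bar_end's own z axis and vertical below 0.1 rad and angle between stop_face's own z axis and vertical below 0.05 rad); the robot touches nothing.
It fails at once if the bar is crushed: pressed by the stop with over 45 N (contact force between stop and bar above 45 N).
It fails at once if the knob is overtightened, more than about 80 degrees past its bite (contact force between knob and stop above 38 N).
It fails at once if a bystander is moved by over 20 mm (distance of any of spatula, jar, offcut from where it was at the start of the episode above 0.02 m).
It also fails if it takes over 72 s, if anything falls off the work surface, if the arm or the gripper's body presses on something with over 40 N, if the wrist force passes 120 N, or if a joint passes its speed limit or range.

ROBOT

A 6-joint arm with a two-finger parallel gripper is mounted at the origin on the work surface. World frame = base frame: x ahead of the robot, y to its left, z up, the work surface at z = 0. Lengths are in m, angles in degrees, forces in N, time in s.
With the tool pointing down it reaches from about 0.4 to 0.825 m from the base axis. Payload 7 kg.
Tool frame: the origin (TCP) lies at the centre of the arm's flange, where the gripper is bolted on; the fingertips stand 178 mm ahead of it and the grasp point (between the pads) lies 159 mm ahead of it (ctrl.hold_point_z is the distance from the TCP to the grasp point, in m); z points along the fingers, y is the line along which they close (so a half turn about z gives the same grasp; the last joint's range is limited). The gripper opens to 88 mm and grips with 3 to 60 N. Pads are 19 mm wide; open, the fingers measure 130 mm over their backs; the gripper's body (78 mm by 193 mm) begins 47 mm behind the grasp point.
Start: joints at [-49.612, 20.546, 0.682, 0, -70.136, -16.507], TCP at [0.273, -0.617, 0.405] pointing down, gripper open.
Joint ranges: [-176.03, 176.03], [-82.01, 121.73], [-58.28, 71.71], [-173.87, 95.51], [-174.79, -0.11], [-173.66, 173.66]. Speed limits (degrees/s): [136.94, 136.94, 172.46, 180, 180, 180].

INTERFACE

Orientations are given as [roll, pitch, yaw] about the fixed x, y, z axes, in that order (R = Rz(yaw) Ry(pitch) Rx(roll)).
In Python, from plant import ctrl gives the robot as it stands.
- The arm moves only by the shell command python3 -m inch 'ROWS'. ROWS is JSON, one flat list of numbers, 7 for each row, row after row: the closure, from 0 (fully open) to 1 (shut), then the shift along the tool's x, y, z in mm, then the turn, a rotation vector about the tool's x, y, z in degrees. In form: [hand, x, y, z, wx, wy, wz, hand, x, y, z, wx, wy, wz, ...]. A call has 1 to 5 rows; each row is the pose to reach, as a shift and turn from the pose commanded when the call began, along the tool's axes at that moment; what a row does not reach only later rows make up. A row lasts 1/10 s, in which the tool goes at most 50 mm and 8.59 degrees, less where a joint would pass 70% of its speed; a pose out of reach is approached as far as the arm can. A call with a gripper value outside its range is refused whole. The fingers move at their own pace and stop on an object; the grip force is fixed at half the most. Time passes only in rows, so rows that repeat a pose let the fingers close. It gives the time, the measured TCP pose, the force, the opening and the grip force at its end, in the units of the state.
- ctrl.get_obs(): the state, without advancing time (a new reading comes with each control period).
- ctrl.snapshot(name): name is "scene" or "top" or "wrist"; returns a dict with "frame" (420x560x3 uint8, red, green, blue), "K" (3x3 intrinsics, pixels), "k1" (the pictures are not rectified: a ray, as slopes to the right and down, at radius r is drawn at 1 + k1 r^2 times it, then the intrinsics apply), "R" (3x3) and "t" (3): a world point X has camera coordinates R X + t. Camera axes: x right, y down, z forward; pixel columns grow to the right and rows downward; lengths in m; the calibration is good to about 2 mm. A picture is of the moment at which its call begins. There is no depth.
- ctrl.close_job(): hands the job in; it is judged then, once.
Trained networks look in a picture, given as the dict that the camera call returned (one of the last four; its "shot" number tells which), for a name from the list of things; names that differ only in an ending like _2 or _b are one class to them, and where a whole thing is asked for, a point or a joint stands for the part that bears it (a point fixed in the world has none). Each returns a list of dicts, best first, with "p" (0 to 1); they miss things now and then, are a little off and sometimes report something else, mostly with a low value. They report only what shows in the picture. A call takes as long as a camera call. They do not tell look-alikes from the thing itself.
- ctrl.recognise(picture, thing): "location" ([x, y, z] in m, in world coordinates, good to about 4 mm: the middle of the surface that is visible of it).
- ctrl.trace(picture, thing): "pixels" (420x560 bool, what is visible of it).
- ctrl.mark_of(picture, thing): "location" ([x, y, z] in m, in world coordinates, good to about 4 mm: a listed point, or the origin of a listed thing).
The state is a dict: "clock": time; "joint_pos": joint angles; "qvel": joint speeds; "tau": joint torques, N m; "tool_pos": TCP position; "orientation": TCP orientation; "force": force on the tool from outside, world axes, zero at the start; "moment": the same for the moment, N m; "opening": finger opening in m; "gripper_force": force on a finger pad.
Only numpy, scipy, OpenCV 4.12 (cv2) and the standard library are available. Lean on these libraries where they do the work, as an engineer would, in place of code of your own. Each camera call takes 0.05 s, during which the arm holds its last target. There are 200 camera calls.

## Working session

There is one attempt and no reset: what is moved stays moved. The work goes in short steps, Python scripts to look and compute and a shell command to move; the robot and the scene stay as the last step left them, time stands still between calls to the robot, and variables do not carry over. Pictures are saved under pics/ and viewed, at most 10 in all, crops included, and the job is handed in when it is done.

```bash
mkdir -p pics; cat > h.py <<'E'
import numpy as np,cv2
from plant import ctrl
def save(p,n): cv2.imwrite('pics/'+n,p['frame'][:,:,::-1])
def proj(p,X):
    c=p['R']@np.array(X,float)+np.array(p['t']).ravel(); s=c[:2]/c[2]; s=s*(1+p['k1']*(s@s)); K=np.array(p['K']); return K[:2,:2]@s+K[:2,2]
def ray(p,uv,z):
    K=np.array(p['K']); d=np.linalg.solve(K[:2,:2],np.array(uv,float)-K[:2,2]); s=d.copy()
    for _ in range(30): s=d/(1+p['k1']*(s@s))
    R=np.array(p['R']);o=-R.T@np.array(p['t']).ravel(); v=R.T@np.array([*s,1]); return o+v*(z-o[2])/v[2]
E
python3 - <<'E'
from h import *
np.set_printoptions(precision=4,suppress=True)
o=ctrl.get_obs();print(o)
ps={}
for n in ['scene','top']:
    p=ctrl.snapshot(n);save(p,n+'0.png')
    for t in ['jig','end_stop','bar_end','bar_near','stop_face','stop_grip','knob_grip','knob_axis']:
        for d in ctrl.mark_of(p,t)[:3]:
            print(n,t,round(d['p'],2),np.array(d['location']),proj(p,d['location']).round())
E
```

```text
{'clock': 0.0, 'joint_pos': array([-49.6116,  20.5896,   0.6352,  -0.019 , -70.1347, -16.5083]), 'qvel': array([-0.0754, -0.0403, -0.0292,  0.0758,  0.0359,  0.0635]), 'tau': array([  0.0003, -58.2727,  29.3063,   6.9975,   0.0071,  -0.0002]), 'tool_pos': array([ 0.2732, -0.617 ,  0.4038]), 'orientation': array([ 179.9095,   -0.0082, -156.1264]), 'force': array([-0.9475, -0.1621, -0.1768]), 'moment': array([0.0263, 0.0046, 0.0139]), 'gripper_force': 0.0, 'opening': 0.08807941233460737}
scene jig 0.89 [0.5831 0.0403 0.0031] [281. 275.]
scene end_stop 0.6 [0.5607 0.2325 0.0383] [339. 228.]
scene bar_end 0.65 [0.5663 0.2322 0.0402] [340. 229.]
scene bar_near 0.79 [0.5799 0.0906 0.0418] [298. 256.]
scene stop_face 0.86 [0.5802 0.052  0.0367] [285. 265.]
scene stop_face 0.77 [0.0789 0.3776 0.0223] [286. 120.]
scene stop_face 0.66 [ 0.4112 -0.1491  0.0223] [182. 255.]
scene stop_grip 0.94 [0.5813 0.0117 0.064 ] [271. 266.]
scene stop_grip 0.8 [0.1221 0.3714 0.0434] [291. 122.]
scene stop_grip 0.59 [ 0.3754 -0.1465  0.0448] [176. 240.]
scene knob_grip 0.78 [ 0.5926 -0.0455  0.0719] [252. 279.]
scene knob_axis 0.9 [ 0.5847 -0.0445  0.001 ] [252. 292.]
top jig 0.77 [ 0.5809  0.0418 -0.0035] [286. 159.]
top end_stop 0.61 [ 0.5878 -0.0483  0.0718] [330. 149.]
top end_stop 0.59 [0.5598 0.2401 0.0397] [196. 164.]
top bar_end 0.81 [0.5674 0.2346 0.0398] [198. 161.]
top bar_near 0.59 [0.5811 0.0922 0.0456] [264. 154.]
top stop_face 0.94 [0.5781 0.0487 0.0371] [283. 156.]
top stop_face 0.74 [0.0859 0.3743 0.0227] [131. 385.]
top stop_face 0.63 [ 0.4166 -0.1481  0.025 ] [373. 230.]
top stop_grip 0.86 [ 0.375  -0.1495  0.0428] [376. 249.]
top stop_grip 0.86 [0.1204 0.3746 0.0429] [129. 371.]
top stop_grip 0.76 [0.5814 0.0146 0.0626] [300. 153.]
top knob_grip 0.74 [ 0.5861 -0.0467  0.0707] [329. 150.]
```

View pics/scene0.png

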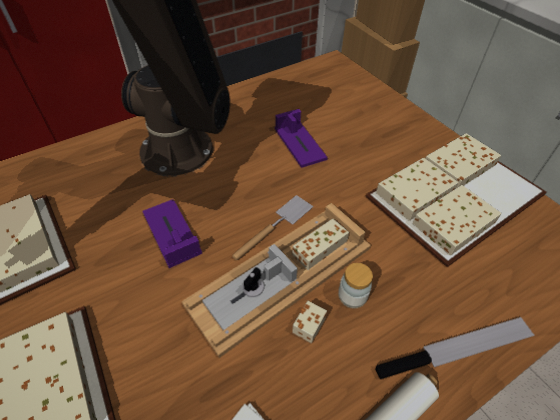

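View pics/top0.png

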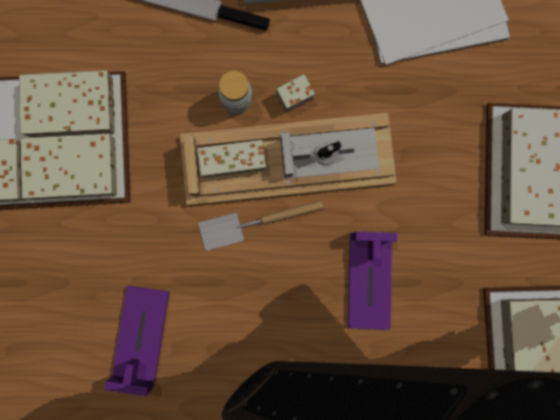

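Candidates in the scene view: aluminium stop in the jig (285,265), purple look-alikes at (172,232) and (300,137). In the top view these are (288,155), (371,280) and (140,340). I choose the aluminium one in the jig, under the black knob, with the bar at (320,240) and the spatula, jar and offcut clear of it. Next is a close look from above.

```bash
cat >> h.py <<'E'
from scipy.spatial.transform import Rotation as Ro
np.set_printoptions(precision=4,suppress=True)
def go(xyz,yaw):
    o=ctrl.get_obs();R=Ro.from_euler('xyz',o['orientation'],degrees=True);T=Ro.from_euler('xyz',[180,0,yaw],degrees=True)
    print('shift mm',(R.inv().apply(np.array(xyz)-o['tool_pos'])*1000).round(1),'turn',(R.inv()*T).as_rotvec(degrees=True).round(2),'t',o['clock'],'F',o['force'],'M',o['moment'],'tcp',o['tool_pos'],o['orientation'])
E
python3 -c "
from h import *
go([.58,.03,.40],-85)"
```

```text
shift mm [-542.5  467.6    4.7] turn [  0.     0.   -71.12] t 0.9 F [ 0.5412 -0.2875  0.6897] M [0.0002 0.0019 0.0185] tcp [ 0.2733 -0.6172  0.4046] [ 179.9981    0.0026 -156.117 ]
```

```bash
python3 -m inch '[0,-542,468,5,0,0,-71,0,-542,468,5,0,0,-71,0,-542,468,5,0,0,-71,0,-542,468,5,0,0,-71,0,-542,468,5,0,0,-71]'; python3 -c "
from h import *
go([.58,.03,.40],-85)"
```

```text
clock: 1.4
tool_pos: [0.3805, -0.3895, 0.4031]
orientation: [-180.0, -0.0, -112.8]
force: [2.2, 0.2, 0.1]
opening: 0.0874
gripper_force: 0.0
shift mm [-464.   -21.3    3.1] turn [ -0.03  -0.01 -27.81] t 1.4 F [2.1958 0.1558 0.0964] M [ 0.0149 -0.1697 -0.003 ] tcp [ 0.3805 -0.3895  0.4031] [-179.9672   -0.0053 -112.8125]
```

```bash
python3 -m inch '[0,-464,-21,3,0,0,-28,0,-464,-21,3,0,0,-28,0,-464,-21,3,0,0,-28,0,-464,-21,3,0,0,-28,0,-464,-21,3,0,0,-28]'; python3 -c "
from h import *
go([.58,.03,.40],-85)"
```

```text
clock: 1.9
tool_pos: [0.4891, -0.164, 0.4018]
orientation: [-179.9, -0.0, -85.0]
force: [0.4, -0.4, -0.1]
opening: 0.0874
gripper_force: 0.0
shift mm [-185.4 -107.3    1.9] turn [-0.06 -0.01 -0.05] t 1.9 F [ 0.4461 -0.4101 -0.1081] M [-0.0207 -0.0908  0.0166] tcp [ 0.4891 -0.164   0.4018] [-179.937    -0.0087  -85.0459]
```

```bash
python3 -m inch '[0,-214,0,3,0,0,0,0,-214,0,3,0,0,0,0,-214,0,3,0,0,0,0,-214,0,3,0,0,0,0,-214,0,3,0,0,0]'; python3 - <<'E'
from h import *
go([.58,.03,.40],-85)
for k in range(2):
    p=ctrl.snapshot('wrist');save(p,f'w{k}.png')
    for t in ['jig','end_stop','bar_end','bar_near','stop_face','stop_grip','knob_grip','knob_axis']:
        for d in ctrl.mark_of(p,t)[:2]:
            print(t,round(d['p'],2),np.array(d['location']),proj(p,d['location']).round())
E
```

```text
clock: 2.4
tool_pos: [0.4701, 0.0507, 0.3987]
orientation: [-179.9, 0.0, -84.9]
force: [-0.7, -0.3, -0.6]
opening: 0.0873
gripper_force: 0.0
shift mm [  30.3 -107.7   -1.2] turn [-0.07  0.05  0.05] t 2.4 F [-0.7166 -0.2652 -0.642 ] M [-0.0503  0.0935 -0.0044] tcp [0.4701 0.0507 0.3987] [-179.9284    0.0464  -84.9468]
jig 0.52 [0.439  0.0991 0.0024] [305. 216.]
end_stop 0.87 [0.5586 0.231  0.0397] [189. 329.]
end_stop 0.59 [ 0.7307  0.0204 -0.0028] [ 35. 121.]
bar_end 0.85 [0.5662 0.2315 0.0418] [182. 330.]
bar_end 0.15 [ 0.7268  0.0199 -0.0021] [ 38. 120.]
bar_near 0.87 [0.5853 0.0903 0.042 ] [163. 209.]
stop_face 0.81 [0.58   0.0523 0.0407] [169. 172.]
stop_face 0.49 [0.5548 0.2341 0.0395] [192. 331.]
stop_grip 0.56 [0.582  0.0133 0.0629] [158. 134.]
knob_grip 0.79 [ 0.5862 -0.0536  0.0717] [147.  49.]
knob_axis 0.6 [ 0.5897 -0.0497 -0.0014] [170.  62.]
jig 0.18 [0.5776 0.0111 0.0623] [163. 138.]
jig 0.15 [ 0.7217  0.153  -0.001 ] [ 57. 244.]
end_stop 0.92 [0.5577 0.2335 0.0411] [190. 336.]
bar_end 0.83 [0.5659 0.2332 0.0408] [183. 335.]
bar_end 0.28 [0.5801 0.0921 0.0414] [169. 216.]
bar_near 0.76 [0.5847 0.0897 0.0412] [164. 214.]
stop_face 0.88 [0.5847 0.0531 0.0418] [163. 178.]
stop_grip 0.92 [0.581  0.0076 0.0666] [158. 134.]
stop_grip 0.35 [0.5576 0.2344 0.0392] [191. 335.]
knob_grip 0.62 [ 0.5878 -0.0487  0.0706] [146.  63.]
knob_axis 0.62 [ 0.5875 -0.0482 -0.001 ] [172.  70.]
```

View pics/w1.png

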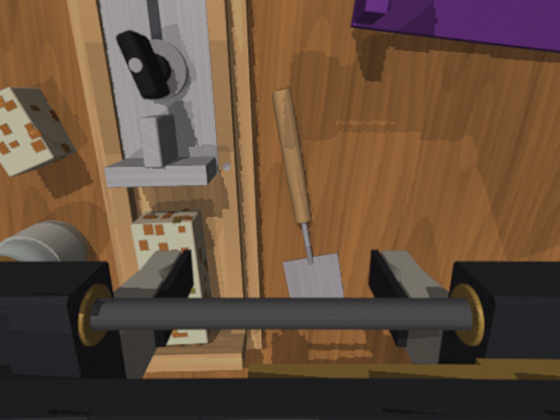

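The wrist picture shows the aluminium stop's rib at (158,140) and upright at (160,172), the knob at (145,65), the bar at (168,240), and the spatula and purple decoy to the right. I'll centre over the jig and look again.

```bash
python3 -m inch '[0,20,-57,0,0,0,0,0,30,-110,0,0,0,0,0,30,-110,0,0,0,0,0,30,-110,0,0,0,0]'; python3 - <<'E'
from h import *
o=ctrl.get_obs();print(o['tool_pos'],o['orientation'])
A={}
for k in range(4):
    p=ctrl.snapshot('wrist')
    for t in ['end_stop','bar_end','bar_near','stop_face','stop_grip','knob_grip','knob_axis']:
        d=ctrl.mark_of(p,t)
        if d and d[0]['p']>.5:A.setdefault(t,[]).append(d[0]['location'])
save(p,'w2.png')
for t in A:print(t,len(A[t]),np.median(A[t],0),np.std(A[t],0),proj(p,np.median(A[t],0)).round())
import pickle;pickle.dump(p,open('w2.pkl','wb'))
E
```

```text
clock: 3.7
tool_pos: [0.5845, 0.0264, 0.3969]
orientation: [179.9, -0.0, -85.2]
force: [-0.5, -1.0, -0.9]
opening: 0.0878
gripper_force: 0.0
[0.5845 0.0264 0.3969] [179.8897  -0.0424 -85.2258]
bar_end 4 [0.5678 0.2294 0.0421] [0.0008 0.0011 0.0004] [279. 354.]
bar_near 4 [0.583  0.0919 0.0432] [0.0001 0.0014 0.0014] [275. 243.]
stop_face 4 [ 0.4974 -0.0479  0.0326] [0.085  0.1005 0.0101] [378. 109.]
stop_grip 4 [0.5823 0.0132 0.063 ] [0.0007 0.0012 0.0013] [283. 172.]
knob_grip 4 [ 0.5875 -0.0505  0.0703] [0.0014 0.0013 0.0011] [283.  99.]
knob_axis 1 [ 0.5887 -0.0496  0.0726] [0. 0. 0.] [282. 100.]
```

View pics/w2.png

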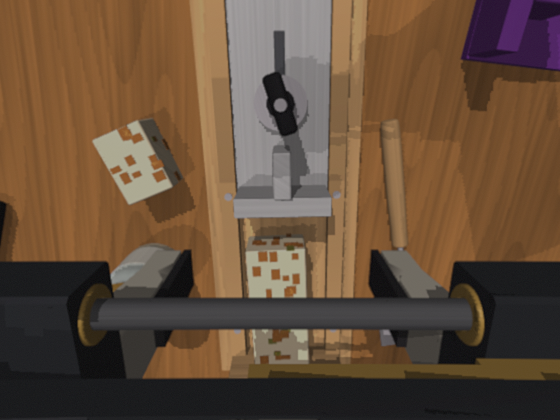

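The aluminium stop is clear at (282,180), with the knob at (280,103) and the bar at (277,290). Now I'll measure axis direction and knob angle, with one close crop.

```bash
python3 - <<'E'
from h import *
import pickle
p=pickle.load(open('w2.pkl','rb'))
c=cv2.resize(p['frame'][0:260,180:380,::-1],None,fx=3,fy=2.3,interpolation=cv2.INTER_CUBIC)
c=cv2.resize(p['frame'][30:260,180:380,::-1],None,fx=2.6,fy=2.6,interpolation=cv2.INTER_CUBIC);cv2.imwrite('pics/c.png',c)
def ln(a,b,z):
    A,B=ray(p,a,z),ray(p,b,z);v=A-B;print(A,B,'yawdir',np.degrees(np.arctan2(v[1],v[0])))
ln((228,5),(237,190),.034);ln((331,5),(329,190),.034)
q=ctrl.snapshot('wrist')
m=ctrl.trace(q,'knob_grip')[0];print(m['p'],m['pixels'].sum())
g=q['frame'].max(2)<45
ys,xs=np.nonzero(g[60:150,250:310]);P=np.array([ray(q,(x+250,y+60),.09)[:2] for x,y in zip(xs,ys)])
w,v=np.linalg.eigh(np.cov(P.T));d=v[:,1];print('dark',len(P),P.mean(0),np.sqrt(w*12),np.degrees(np.arctan2(d[1],d[0])))
E
```

```text
[ 0.641  -0.1224  0.034 ] [0.6258 0.0414 0.034 ] yawdir -84.68466576179671
[ 0.5527 -0.13    0.034 ] [0.5334 0.0336 0.034 ] yawdir -83.26044311915966
0.73 2551
dark 1107 [ 0.5896 -0.0467] [0.0172 0.0479] 113.47843583543875
```

View pics/c.png

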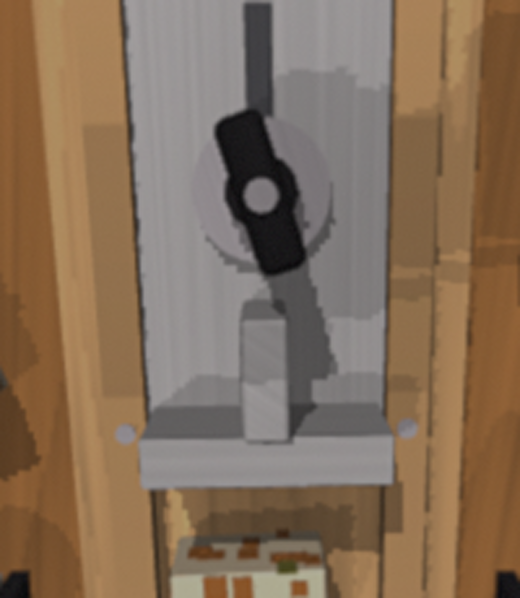

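The crop confirms it: aluminium rib at (265,380) in the crop, knob grip at (260,195) above the steel flange, bar below. Jig yaw is about 5.7°, knob grip axis about 113°. Moving down onto the rib.

```bash
python3 -c "
from h import *
go([.5822,.0125,.224],-84.3)"
```

```text
shift mm [ 14.    1.7 174.3] turn [-0.    0.   -0.85] t 5.4 F [ 0.452   0.3503 -0.2167] M [0.043  0.1146 0.0485] tcp [0.5827 0.0266 0.3983] [-179.996     0.0005  -85.1497]
```

```bash
python3 -m inch '[0.3,14,2,50,0,0,-0.85,0.3,14,2,95,0,0,-0.85,0.3,14,2,130,0,0,-0.85,0.3,14,2,130,0,0,-0.85]'; python3 - <<'E'
from h import *
A={}
for k in range(2):
    p=ctrl.snapshot('wrist')
    for t in ['stop_grip','stop_face']:
        d=ctrl.mark_of(p,t)
        if d and d[0]['p']>.5:print(t,d[0]['location'])
P=[]
for k in range(3): P.append(ctrl.get_obs()['tool_pos']); ctrl.snapshot('wrist')
print(P)
save(p,'w3.png')
go([.5822,.0125,.224],-84.3)
E
```

```text
clock: 5.8
tool_pos: [0.58, 0.0119, 0.2636]
orientation: [179.5, -0.1, -84.4]
force: [0.1, -0.3, 0.8]
opening: 0.0633
gripper_force: 0.0
stop_grip [0.5819, 0.0132, 0.0646]
stop_face [0.581, 0.0524, 0.0422]
stop_grip [0.5834, 0.0113, 0.0637]
[array([0.5827, 0.0128, 0.2706]), array([0.5825, 0.0128, 0.2703]), array([0.5823, 0.0127, 0.27  ])]
shift mm [ 0.2  0.1 45.7] turn [-0.13  0.03  0.01] t 6.25 F [-0.5084 -0.2737 -0.2312] M [0.0103 0.1026 0.0747] tcp [0.5822 0.0127 0.2697] [-179.8721    0.0291  -84.2854]
```

View pics/w3.png

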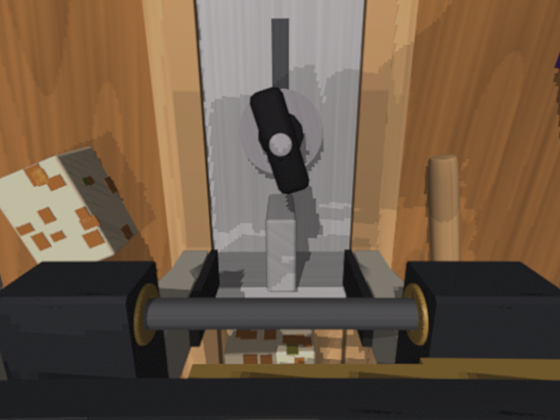

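The rib at (282,245) lies midway between the fingers (215 and 345). The knob at (280,140) and everything else is clear, so I descend and grip.

```bash
python3 -m inch '[0.3,0,0,25,0,0,0,0.3,0,0,45,0,0,0,0.3,0,0,45,0,0,0,1,0,0,45,0,0,0,1,0,0,45,0,0,0]'; python3 -m inch '[1,0,0,0,0,0,0,1,0,0,0,0,0,0,1,0,0,0,0,0,0,1,0,0,0,0,0,0]'
```

```text
clock: 6.75
tool_pos: [0.5825, 0.0127, 0.2246]
orientation: [-179.9, 0.0, -84.3]
force: [-0.8, -0.7, -1.5]
opening: 0.0503
gripper_force: 0.0
clock: 7.15
tool_pos: [0.582, 0.0125, 0.2236]
orientation: [-180.0, 0.0, -84.3]
force: [0.7, 0.2, -1.2]
opening: 0.0188
gripper_force: 0.0
```

```bash
python3 -m inch '[1,0,0,0,0,0,0,1,0,0,0,0,0,0,1,-2,0,0,0,0,0]'; python3 -m inch '[1,-5,0,0,0,0,0,1,-10,0,0,0,0,0,1,-15,0,0,0,0,0,1,-20,0,0,0,0,0]'
```

```text
clock: 7.45
tool_pos: [0.582, 0.0142, 0.2235]
orientation: [-180.0, -0.0, -84.3]
force: [1.5, -4.6, 1.0]
opening: 0.0157
gripper_force: 30.0
clock: 7.85
tool_pos: [0.5799, 0.0343, 0.2236]
orientation: [-180.0, -0.0, -84.3]
force: [2.5, -4.4, 1.8]
opening: 0.0161
gripper_force: 30.0
```

```bash
python3 -m inch '[1,-4,0,0,0,0,0,1,-8,0,0,0,0,0,1,-12,0,0,0,0,0,1,-12,0,0,0,0,0]'; python3 -m inch '[1,-1,0,0,0,0,0,1,-2,0,0,0,0,0,1,-3,0,0,0,0,0,1,-4,0,0,0,0,0]'; python3 -m inch '[1,-1,0,0,0,0,0,1,-2,0,0,0,0,0,1,-3,0,0,0,0,0,1,-4,0,0,0,0,0]'
```

```text
clock: 8.25
tool_pos: [0.5786, 0.0467, 0.2235]
orientation: [-180.0, -0.0, -84.3]
force: [0.5, -0.7, 3.6]
opening: 0.0159
gripper_force: 30.0
clock: 8.65
tool_pos: [0.5782, 0.0499, 0.2235]
orientation: [-180.0, -0.0, -84.3]
force: [1.4, -5.4, 4.5]
opening: 0.016
gripper_force: 30.0
clock: 9.05
tool_pos: [0.5779, 0.0536, 0.2235]
orientation: [180.0, -0.1, -84.3]
force: [2.1, -8.3, 3.0]
opening: 0.0158
gripper_force: 30.0
```

```bash
for i in 1; do python3 -m inch '[1,-1,0,0,0,0,0,1,-2,0,0,0,0,0,1,-3,0,0,0,0,0]'; python3 -m inch '[1,-1,0,0,0,0,0,1,-2,0,0,0,0,0,1,-2,0,0,0,0,0]'; done
```

```text
clock: 9.35
tool_pos: [0.5775, 0.0565, 0.2235]
orientation: [180.0, -0.1, -84.3]
force: [3.0, -7.3, 3.2]
opening: 0.0156
gripper_force: 30.0
clock: 9.65
tool_pos: [0.5773, 0.0586, 0.2235]
orientation: [180.0, -0.0, -84.3]
force: [2.0, -7.3, 4.5]
opening: 0.016
gripper_force: 30.0
```

```bash
python3 -m inch '[1,-0.7,0,0,0,0,0,1,-1.4,0,0,0,0,0,1,-2,0,0,0,0,0]'; python3 -m inch '[1,-0.7,0,0,0,0,0,1,-1.4,0,0,0,0,0]'
```

```text
clock: 9.95
tool_pos: [0.5773, 0.0599, 0.2235]
orientation: [180.0, -0.1, -84.3]
force: [5.5, -15.6, 2.9]
opening: 0.016
gripper_force: 30.0
clock: 10.15
tool_pos: [0.5772, 0.0602, 0.2235]
orientation: [179.9, -0.2, -84.3]
force: [8.3, -22.8, 1.6]
opening: 0.0158
gripper_force: 30.0
```

```bash
python3 -m inch '[1,-0.7,0,0,0,0,0,1,-1.4,0,0,0,0,0]'; python3 -m inch '[1,-0.7,0,0,0,0,0,1,-1.4,0,0,0,0,0]'
```

```text
clock: 10.35
tool_pos: [0.5773, 0.0606, 0.2236]
orientation: [179.9, -0.3, -84.3]
force: [10.2, -31.1, 1.2]
opening: 0.0157
gripper_force: 30.0
clock: 10.55
tool_pos: [0.5773, 0.061, 0.2235]
orientation: [179.9, -0.4, -84.3]
force: [14.3, -35.3, -0.2]
opening: 0.016
gripper_force: 30.0
```

The bar is home: the force rose against a stiff stop. I relax the push, check, then release.

```bash
python3 -m inch '[1,2,0,0,0,0,0,1,3.5,0,0,0,0,0,1,3.5,0,0,0,0,0]'; python3 - <<'E'
from h import *
for c in ['wrist','scene','top']:
    p=ctrl.snapshot(c)
    for t in ['end_stop','bar_end','bar_near','stop_face','stop_grip','knob_grip']:
        for d in ctrl.mark_of(p,t)[:1]: print(c,t,round(d['p'],2),np.array(d['location']))
save(p,'t4.png')
E
```

```text
clock: 10.85
tool_pos: [0.5772, 0.0601, 0.2235]
orientation: [180.0, -0.1, -84.3]
force: [4.5, -14.2, 2.8]
opening: 0.0157
gripper_force: 30.0
wrist stop_grip 0.63 [0.5751 0.0604 0.0646]
wrist knob_grip 0.78 [ 0.5868 -0.0511  0.0729]
scene end_stop 0.57 [0.5629 0.2374 0.039 ]
scene bar_end 0.89 [0.5693 0.2367 0.0399]
scene bar_near 0.27 [0.5616 0.2364 0.0399]
scene stop_face 0.86 [0.5765 0.0981 0.0375]
scene stop_grip 0.81 [0.576  0.0568 0.0664]
scene knob_grip 0.66 [ 0.5937 -0.0508  0.0753]
top end_stop 0.51 [0.5839 0.1061 0.042 ]
top bar_near 0.8 [0.5803 0.1003 0.0442]
top stop_face 0.89 [ 0.4151 -0.1482  0.0218]
top stop_grip 0.71 [0.1217 0.3743 0.0408]
top knob_grip 0.89 [ 0.5845 -0.0469  0.069 ]
```

```bash
python3 -m inch '[1,1.5,0,0,0,0,0,0.3,1.5,0,0,0,0,0,0.3,1.5,0,0,0,0,0,0.3,1.5,0,0,0,0,0]'; python3 -m inch '[0.3,0,0,-40,0,0,0,0.3,0,0,-80,0,0,0,0.3,0,0,-110,0,0,0,0.3,50,0,-110,0,0,8,0.3,70,0,-110,0,0,16]';  python3 -m inch '[0.3,0,0,0,0,0,0,0.3,0,0,0,0,0,0]'; python3 - <<'E'
from h import *
for k in range(3):
    p=ctrl.snapshot('wrist')
    for t in ['stop_grip','knob_grip']:
        for d in ctrl.mark_of(p,t)[:1]: print(t,round(d['p'],2),np.array(d['location']),proj(p,d['location']).round())
save(p,'w5.png')
import pickle;pickle.dump(p,open('w5.pkl','wb'))
go([.588,-.0495,.233],-67)
E
```

```text
clock: 12.3
tool_pos: [0.5768, 0.0607, 0.2229]
orientation: [180.0, 0.0, -84.3]
force: [0.1, -0.6, -0.6]
opening: 0.0341
gripper_force: 0.0
clock: 12.8
tool_pos: [0.5841, -0.0103, 0.3345]
orientation: [-179.9, 0.1, -100.6]
force: [1.2, -0.2, -0.8]
opening: 0.0612
gripper_force: 0.0
clock: 13.0
tool_pos: [0.5839, -0.0093, 0.3331]
orientation: [180.0, 0.0, -100.3]
force: [0.8, -0.5, 0.4]
opening: 0.0614
gripper_force: 0.0
stop_grip 0.77 [0.5764 0.0602 0.0643] [305. 289.]
knob_grip 0.93 [ 0.5833 -0.0501  0.0688] [271. 156.]
stop_grip 0.84 [0.5755 0.0598 0.0642] [306. 287.]
knob_grip 0.89 [ 0.5836 -0.0501  0.0708] [270. 155.]
stop_grip 0.64 [0.5781 0.0584 0.0627] [303. 285.]
knob_grip 0.82 [ 0.589  -0.051   0.0742] [262. 156.]
shift mm [ 39.4 -11.1 100.2] turn [  0.     0.   -33.25] t 13.45 F [-0.5757  0.8793 -0.529 ] M [ 0.0241  0.0337 -0.0463] tcp [ 0.5841 -0.0088  0.3332] [ 179.9959    0.0005 -100.2489]
```

View pics/w5.png

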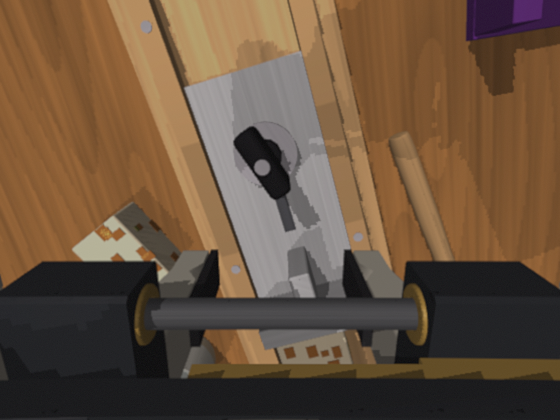

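```bash
python3 - <<'E'
from h import *
import pickle
p=pickle.load(open('w5.pkl','rb'))
for P in (p,ctrl.snapshot('wrist')):
    print('dot',ray(P,(262,167),.09))
    g=(P['frame'].max(2)<45).astype(np.uint8); g[:100]=0;g[220:]=0;g[:,:215]=0;g[:,310:]=0
    n,l,s,_=cv2.connectedComponentsWithStats(g);i=1+s[1:,4].argmax();ys,xs=np.nonzero(l==i)
    Q=np.array([ray(P,(x,y),.088)[:2] for x,y in zip(xs,ys)]);r=cv2.minAreaRect((Q*1e4).astype(np.float32));w,v=np.linalg.eigh(np.cov(Q.T));d=v[:,1]
    print(s[i],Q.mean(0),r,np.degrees(np.arctan2(d[1],d[0])), cv2.minAreaRect(np.c_[xs,ys].astype(np.float32)))
    d=P['frame'][155:180,250:275].min(2);yy,xx=np.nonzero(d>90);print('dot px',xx.mean()+250,yy.mean()+155,len(xx),ray(P,(xx.mean()+250,yy.mean()+155),.09))
E
```

```text
dot [ 0.5893 -0.0466  0.09  ]
[ 234  127   56   73 1864] [ 0.5873 -0.0497] ((5852.86328125, -485.5724792480469), (223.86293029785156, 491.5274353027344), 23.759868621826172) 111.65453016028907 ((267.14776611328125, 161.18545532226562), (76.28936767578125, 34.80373764038086), 54.63753890991211)
dot px 259.7276595744681 168.75744680851065 235 [ 0.5909 -0.0457  0.09  ]
dot [ 0.5893 -0.0469  0.09  ]
[ 234  127   56   73 1860] [ 0.5873 -0.0498] ((5852.90771484375, -485.8189697265625), (225.38873291015625, 491.3907775878906), 23.437925338745117) 111.71865312929555 ((267.2156677246094, 161.53765869140625), (76.18028259277344, 35.02745056152344), 54.9041862487793)
dot px 259.9570815450644 169.13304721030042 233 [ 0.5908 -0.0457  0.09  ]
```

```bash
python3 -c "
from h import *
go([.5883,-.0472,.235],-67)"
```

```text
shift mm [ 37.  -11.   98.3] turn [ -0.     0.   -33.26] t 13.5 F [-0.3331  0.3647  0.6681] M [-0.0015  0.0803  0.0305] tcp [ 0.5841 -0.0089  0.3333] [-179.9989    0.0005 -100.2604]
```

```bash
python3 -m inch '[0.3,37,-11,0,0,0,-33.3,0.3,37,-11,20,0,0,-33.3,0.3,37,-11,40,0,0,-33.3,0.3,37,-11,40,0,0,-33.3,0.3,37,-11,40,0,0,-33.3]'; python3 -m inch '[0.3,0,0,0,0,0,0,0.3,0,0,0,0,0,0]'; python3 - <<'E'
from h import *
p=ctrl.snapshot('wrist');save(p,'w6.png')
print(proj(p,[.5883,-.0472,.09]))
go([.5883,-.0472,.235],-67)
E
```

```text
clock: 14.0
tool_pos: [0.5882, -0.0476, 0.2927]
orientation: [179.9, 0.0, -66.9]
force: [0.2, 0.2, 1.3]
opening: 0.0614
gripper_force: 0.0
clock: 14.2
tool_pos: [0.5885, -0.0474, 0.2938]
orientation: [-179.9, -0.0, -67.2]
force: [0.8, -1.5, 0.3]
opening: 0.0612
gripper_force: 0.0
[282.1966 245.5284]
shift mm [-0.3  0.1 58.8] turn [-0.06 -0.01 -0.12] t 14.25 F [-0.1095 -0.5432  0.0081] M [ 0.0391  0.0897 -0.0237] tcp [ 0.5885 -0.0474  0.2938] [-179.9435   -0.0116  -67.1177]
```

View pics/w6.png

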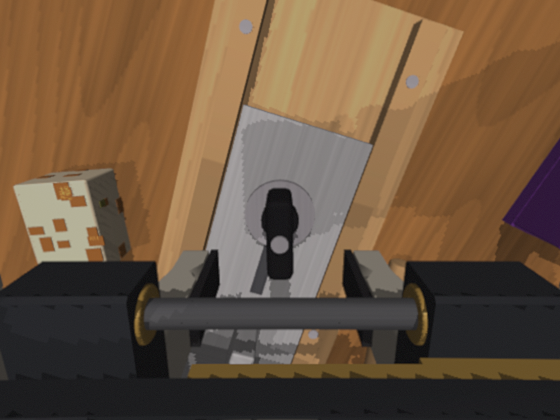

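The dot at (279,244) matches the predicted (282,245), and the grip is vertical in the picture between the fingers. Descending and gripping.

```bash
python3 -m inch '[0.3,0,-0.5,30,0,0,0,0.3,0,-0.5,58,0,0,0,0.3,0,-0.5,58,0,0,0,1,0,-0.5,58,0,0,0,1,0,-0.5,58,0,0,0]'; python3 -m inch '[1,0,0,0,0,0,0,1,0,0,0,0,0,0,1,0,0,0,0,0,0,1,0,0,0,0,0,0,1,0,0,0,0,0,0]'; python3 -m inch '[1,0,0,0,0,0,0,1,0,0,0,0,0,0]'; python3 -c "
from h import *
go([.5883,-.0472,.235],-67)"
```

```text
clock: 14.75
tool_pos: [0.5895, -0.0472, 0.237]
orientation: [-179.9, -0.0, -67.0]
force: [0.1, 0.5, 0.4]
opening: 0.0506
gripper_force: 0.0
clock: 15.25
tool_pos: [0.5891, -0.0472, 0.2357]
orientation: [-179.9, -0.0, -67.0]
force: [2.9, 1.1, 1.3]
opening: 0.0159
gripper_force: 30.0
clock: 15.45
tool_pos: [0.5892, -0.0472, 0.2356]
orientation: [-179.9, -0.0, -67.0]
force: [0.2, 0.8, 1.9]
opening: 0.0159
gripper_force: 30.0
shift mm [-0.3  0.8  0.6] turn [-0.06 -0.02  0.02] t 15.45 F [0.1527 0.8061 1.875 ] M [ 0.4962 -0.3933 -0.0443] tcp [ 0.5892 -0.0472  0.2356] [-179.9368   -0.0152  -66.9845]
```

```bash
cat > m.py <<'E'
from h import *
o=ctrl.get_obs();print(o['clock'],'yaw',o['orientation'].round(2),'F',o['force'],'M',o['moment'],o['tool_pos'])
E
python3 -m inch '[1,0,0,0.15,0,0,5,1,0,0,0.3,0,0,10,1,0,0,0.5,0,0,15]'|head -1; python3 m.py; python3 -m inch '[1,0,0,0.1,0,0,3,1,0,0,0.2,0,0,6]'|head -1; python3 m.py
```

```text
clock: 15.75
15.75 yaw [-179.93    0.    -82.19] F [1.948  0.6147 1.9006] M [ 0.5352 -0.4356  0.0489] [ 0.5892 -0.0472  0.2351]
clock: 15.95
15.95 yaw [-179.93    0.01  -88.11] F [2.6024 2.129  2.2966] M [ 0.5731 -0.507   0.0431] [ 0.5892 -0.0472  0.2349]
```

```bash
python3 -m inch '[1,0,0,0.1,0,0,3,1,0,0,0.2,0,0,6]'|head -1; python3 m.py; python3 -m inch '[1,0,0,0.1,0,0,3,1,0,0,0.2,0,0,6]'|head -1; python3 m.py; python3 -m inch '[1,0,0,0.1,0,0,3,1,0,0,0.2,0,0,6]'|head -1; python3 m.py
```

```text
clock: 16.15
16.15 yaw [-179.93    0.02  -94.1 ] F [1.7801 1.7495 1.47  ] M [ 0.5547 -0.5203  0.024 ] [ 0.5892 -0.0472  0.2347]
clock: 16.35
16.35 yaw [-179.93    0.02 -100.1 ] F [1.5893 1.8541 1.5493] M [ 0.6166 -0.5271  0.0388] [ 0.5892 -0.0472  0.2345]
clock: 16.55
16.55 yaw [-179.93    0.03 -106.1 ] F [1.4693 1.618  2.2227] M [ 0.6001 -0.5401  0.0353] [ 0.5892 -0.0471  0.2343]
```

```bash
python3 -m inch '[1,0,0,0.1,0,0,3,1,0,0,0.2,0,0,6]'|head -1; python3 m.py; python3 -m inch '[1,0,0,0.1,0,0,3,1,0,0,0.2,0,0,6]'|head -1; python3 m.py; python3 -m inch '[1,0,0,0.1,0,0,3,1,0,0,0.2,0,0,6]'|head -1; python3 m.py
```

```text
clock: 16.75
16.75 yaw [-179.93    0.04 -112.1 ] F [1.4424 2.0046 2.2664] M [ 0.5917 -0.5188  0.1208] [ 0.5892 -0.0472  0.2342]
clock: 16.95
16.95 yaw [-179.93    0.04 -118.09] F [1.845  2.6245 2.2217] M [ 0.6715 -0.454   0.1937] [ 0.5892 -0.0472  0.234 ]
clock: 17.15
17.15 yaw [-179.94    0.05 -124.08] F [0.9783 0.9222 3.0328] M [ 0.5613 -0.5439  0.275 ] [ 0.5893 -0.0471  0.2338]
```

The bite began at a yaw of about -106, from the moment rise. The target is therefore about -152, allowing a degree for grip compliance.

```bash
python3 -m inch '[1,0,0,0.1,0,0,4,1,0,0,0.2,0,0,8,1,0,0,0.4,0,0,12]'|head -1; python3 m.py; python3 -m inch '[1,0,0,0.1,0,0,4,1,0,0,0.2,0,0,8,1,0,0,0.4,0,0,12]'|head -1; python3 m.py; python3 -m inch '[1,0,0,0.1,0,0,3,1,0,0,0.1,0,0,4,1,0,0,0.1,0,0,4]'|head -1; python3 m.py
```

```text
clock: 17.45
17.45 yaw [-179.95    0.06 -136.11] F [1.2484 0.8183 3.3098] M [ 0.6006 -0.4972  0.3263] [ 0.5893 -0.0471  0.2334]
clock: 17.75
17.75 yaw [-179.96    0.07 -148.1 ] F [0.9392 1.5992 3.2564] M [ 0.5975 -0.5074  0.3325] [ 0.5893 -0.0471  0.2331]
clock: 18.05
18.05 yaw [-179.97    0.08 -151.94] F [2.8054 0.8334 3.2285] M [ 0.6029 -0.9056  0.1131] [ 0.5893 -0.0472  0.2329]
```

```bash
python3 -m inch '[0.3,0,0,0,0,0,0,0.3,0,0,0,0,0,0,0.3,0,0,0,0,0,0,0.3,0,0,0,0,0,0,0.3,0,0,0,0,0,0]'; python3 -m inch '[0.3,0,0,-40,0,0,0,0.3,0,0,-60,0,0,0,0.3,0,0,-60,0,0,0,0.3,0,0,-60,0,0,0]'; python3 - <<'E'
from h import *
p=ctrl.snapshot('wrist');save(p,'w7.png')
for t in ['stop_grip','knob_grip']:
    for d in ctrl.mark_of(p,t)[:1]: print(t,round(d['p'],2),np.array(d['location']))
for q in (ctrl.snapshot('scene'),ctrl.snapshot('top')):
  for t in ['end_stop','bar_end','bar_near','stop_face','stop_grip']:
    for d in ctrl.mark_of(q,t)[:1]: print(t,round(d['p'],2),np.array(d['location']))
E
python3 m.py
```

```text
clock: 18.55
tool_pos: [0.5885, -0.0475, 0.2323]
orientation: [180.0, -0.0, -152.0]
force: [0.4, 0.5, -0.3]
opening: 0.0506
gripper_force: 0.0
clock: 18.95
tool_pos: [0.5886, -0.0473, 0.2927]
orientation: [180.0, 0.1, -152.0]
force: [-0.4, -0.4, -0.9]
opening: 0.0612
gripper_force: 0.0
knob_grip 0.97 [ 0.5868 -0.0504  0.0684]
end_stop 0.62 [0.5633 0.2352 0.0422]
bar_end 0.83 [0.5709 0.2386 0.0412]
bar_near 0.57 [0.581  0.0969 0.0397]
stop_face 0.94 [ 0.4123 -0.1493  0.0231]
stop_grip 0.98 [ 0.3778 -0.1429  0.0484]
bar_end 0.28 [0.5759 0.0586 0.0644]
stop_face 0.76 [0.0848 0.3794 0.0226]
stop_grip 0.77 [0.1198 0.3735 0.0462]
19.7 yaw [ 180.   -0. -152.] F [-0.1179  0.2973 -0.3566] M [ 0.0143  0.0257 -0.0386] [ 0.5887 -0.0474  0.2925]
```

View pics/w7.png

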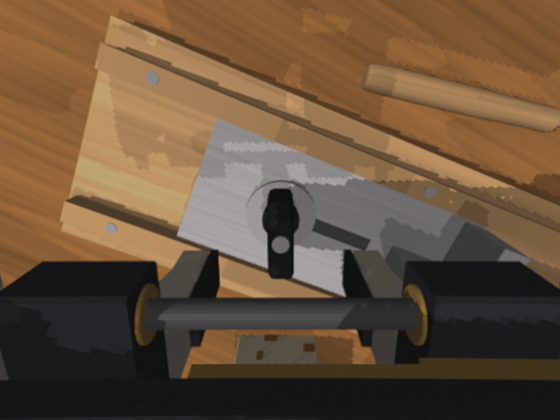

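The knob is still vertical in the tool's view (280,235), so it turned the full 85° with the gripper and did not slip. One last check that stop and bar are tight.

```bash
python3 -m inch '[0.3,0,0,-50,0,0,0,0.3,0,0,-100,0,0,0,0.3,0,0,-100,0,0,0]'|head -1; python3 -c "
from h import *
go([.565,.21,.40],-84.3)"
```

```text
clock: 20.0
shift mm [-98.6 239.2   0.1] turn [ -0.63   0.36 -67.63] t 20.0 F [ 1.2755 -0.4333 -0.503 ] M [ 0.0936 -0.0769  0.0385] tcp [ 0.5905 -0.0474  0.4003] [-179.6984    0.6147 -151.9297]
```

```bash
python3 -m inch '[0.3,-99,239,0,0,0,-67.7,0.3,-99,239,0,0,0,-67.7,0.3,-99,239,0,0,0,-67.7,0.3,-99,239,0,0,0,-67.7,0.3,-99,239,0,0,0,-67.7]'|head -1;python3 -m inch '[0.3,0,0,0,0,0,-25,0.3,0,0,0,0,0,-25,0.3,0,0,0,0,0,-25,0.3,0,0,0,0,0,-25,0.3,0,0,0,0,0,-25]'|head -3; python3 - <<'E'
from h import *
p=ctrl.snapshot('wrist');cv2.imwrite('pics/w8.png',cv2.resize(p['frame'][:300,130:430,::-1],None,fx=2,fy=2))
for t in ['end_stop','bar_end','bar_near','stop_face','stop_grip']:
    for d in ctrl.mark_of(p,t)[:1]: print(t,round(d['p'],2),np.array(d['location']),proj(p,d['location']).round())
E
```

```text
clock: 20.5
clock: 21.0
tool_pos: [0.5647, 0.2014, 0.3925]
orientation: [-180.0, 0.0, -84.3]
end_stop 0.91 [0.5555 0.2321 0.0424] [287. 214.]
bar_end 0.71 [0.5671 0.2355 0.0386] [275. 214.]
bar_near 0.75 [0.5828 0.0983 0.043 ] [272.  65.]
stop_face 0.92 [0.5765 0.0982 0.0435] [279.  66.]
stop_grip 0.9 [0.5787 0.0612 0.0628] [281.  13.]
```

View pics/w8.png

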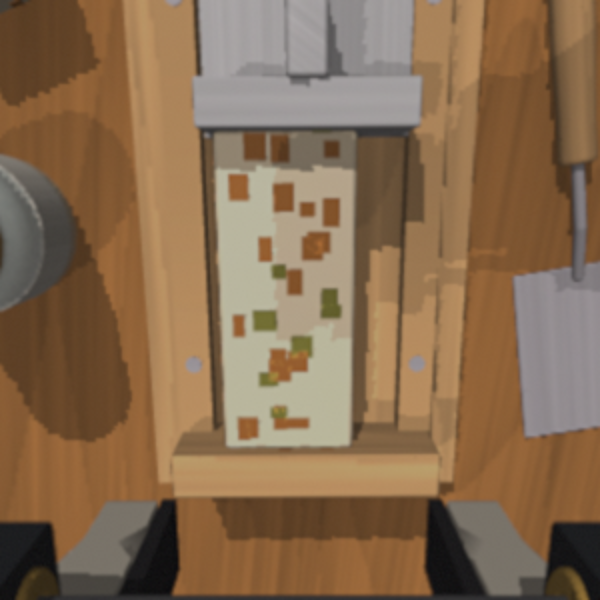

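The bar sits against the end stop (290,445 in the crop) and the aluminium stop sits against the bar (285,130). The jar and spatula are undisturbed, so I hand in.

```bash
python3 -c "
from plant import ctrl
print(ctrl.close_job())"
```

```text
the job is handed in; nothing more can be done
None
```

The job is handed in, though no verdict came back: the bar is home against the end stop with the aluminium stop against it, the knob is turned about 46° past its bite and released, and the push peaked at about 37 N at the wrist, above the 20–25 N suggested but under the 45 N crush limit.

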